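# Shut the tubes in the block heater and start it

### The arm

A 7-joint arm with a two-finger parallel gripper is mounted at the origin on a cart in front of the work surface, level with it; the furniture and walls round the work are solid. World frame = base frame: x ahead of the robot, y to its left, z up, the work surface at z = 0. Lengths are in m, angles in rad, forces in N, time in s.
With the tool pointing down it reaches from about 0.425 to 0.925 m from the base axis. Payload 6.8 kg.
Tool frame: the origin (TCP) lies midway between the tips of the shut fingers; the grasp point (between the pads) lies 19 mm behind it; z points along the fingers, y is the line along which they close (so a half turn about z gives the same grasp; the last joint's range is limited). The gripper opens to 85 mm and grips with 20 to 120 N. Pads are 22 mm wide; open, the fingers measure 114 mm over their backs; the gripper's body (76 mm by 85 mm) begins 54 mm behind the grasp point. The pads swing forward as they close: fully open they stand 13 mm farther back than shut.
Start: joints at [1.222, 0.477, 0.022, 1.555, -0.011, 1.109, -0.083], TCP at [0.161, -0.656, 0.231] pointing down, gripper open.
Joint ranges: [-2.96, 2.96], [-0.34, 2.1], [-1.41, 1.46], [0.24, 2.44], [-1.37, 4.51], [0.17, 1.92], [-2.96, 2.96]. Speed limits (rad/s): [2.39, 2.39, 3.14, 3.14, 3.14, 3.14, 3.14].

### API

Orientations are given as a rotation vector (axis times angle).
In Python, from bench import r gives the robot as it stands. The module is installed in compiled form; this text tells all that it offers.
- The arm moves only by the tool apply_moves, never from a script. Its argument "rows" is a list of rows, each a list of 6 numbers: the shift along the tool's x, y, z scaled (see below), then the turn, a rotation vector about the tool's x, y, z scaled (see below). A call has 1 to 5 rows; each row is the pose to reach, as a shift and turn from the pose commanded when the call began, along the tool's axes at that moment; what a row does not reach only later rows make up. The controller multiplies each number of a shift by 0.25 m and each number of a turn by 90 degrees. A row lasts 1/8 s, in which the tool goes at most 62.5 mm and 10.7 degrees, less where a joint would pass 70% of its speed; a pose out of reach is approached as far as the arm can. A call with a number of a shift or a turn outside -1 to 1 is refused whole. A call with a gripper value outside its range is refused whole. "claw" is the opening, from 0 (shut) to 1 (fully open), set as the call begins (left out, the last holds). The fingers move at their own pace and stop on an object; "newtons" is the grip in N (left out, the last holds). Time passes only in rows, so rows that repeat a pose let the fingers close. It gives the time, the measured TCP pose, the force, the opening and the grip force at its end, in the units of the state.
- r.get_obs(): the state, without advancing time (a new reading comes with each control period).
- r.grab_frame(name): name is "scene" or "side" or "wrist"; returns a dict with "pixels" (480x640x3 uint8, red, green, blue), "intrinsics" (3x3 intrinsics, pixels), "eye" and "attitude" of the camera in the world. Camera axes: x right, y up, looking along -z (the intrinsics and any distortion apply to the point x, -y, -z); pixel columns grow to the right and rows downward; lengths in m; the calibration is good to about 2 mm. A picture is of the moment at which its call begins. There is no depth.
- r.hand_in(): hands the job in; it is judged then, once.
Trained networks look in a picture, given as the dict that the camera call returned (one of the last four; its "shot" number tells which), for a name from the list of things; names that differ only in an ending like _2 or _b are one class to them, and where a whole thing is asked for, a point or a joint stands for the part that bears it (a point fixed in the world has none). Each returns a list of dicts, best first, with "conf" (0 to 1); they miss things now and then, are a little off and sometimes report something else, mostly with a low value. They report only what shows in the picture. A call takes as long as a camera call.
- r.search_frame(picture, thing): "rect" ([left, top, width, height] in pixels, round what is visible of it).
- r.outline_of(picture, thing): "pixels" (480x640 bool, what is visible of it) and "rect" ([left, top, width, height] in pixels, round what is visible of it).
- r.landmark_of(picture, thing): "point" ([column, row] in pixels: a listed point, or the origin of a listed thing).
The state is a dict: "clock": time; "joints": joint angles; "qvel": joint speeds; "tau": joint torques, N m; "tcp_pos": TCP position; "orientation": TCP orientation; "contact_force": force on the tool from outside, world axes, zero at the start; "moment": the same for the moment, N m; "grip_width": finger opening in m; "gripper_force": force on a finger pad.
Only numpy, scipy, OpenCV 4.12 (cv2) and the standard library are available. Lean on these libraries where they do the work, as an engineer would, in place of code of your own. Each camera call takes 0.05 s, during which the arm holds its last target. There are 200 camera calls.

### The job

The five flip-lid tubes in the block heater stand open: run your fingertips lightly along the row, from the hinge side of the first lid (the leftmost, seen from the heater's front) to the last, so that each lid in turn folds over and lies shut. Once all five are shut, press the large oblong start key on the heater's front ledge all the way down and let it come back up. Nothing is to be picked up: do not pull the tubes up in their holes, press the two small round setting keys or shift the things round the heater.

Things in the scene. Friction and masses are not known exactly. Their poses are not given: they have to be found in the camera images.
- heater: White block heater, 150 mm deep (x), 210 mm wide (y), heavy, does not slide. Origin: centre of its underside; x to its back, y to its left, z up. A flat ledge 45 mm high with display and keys runs along its front; behind it a housing 76 mm high holds an aluminium block whose face is 84.5 mm above the table, with two rows of five holes along y: the front row holds the tubes, the rear row is empty.
- row_first (a point): Centre of the upper face of lid 1 as it lies when shut (the lid now stands open), 97 mm above the table. Five flip-lid tubes of natural plastic stand in one straight row, 28 mm apart, from lid 1 at the left to lid 5 in the heater's -y direction. Axes as the heater's. Nothing else on the heater stands as high.
- row_last (a point): The same point for lid 5, at the right-hand end of the row: 112 mm from row_first, at the same height.
- start_key_top (a point): Centre of the upper face of the start key: the large oblong key (18 mm along x, 28 mm along y, rounded) near the right-hand end of the heater's front ledge; 50 mm above the table, 5 mm above the ledge. The housing's 31 mm step up begins 25 mm behind this centre. Axes as the heater's.
- start_key (a joint): How far the start key is pressed, m: 0 up, 0.003 at its stop; sprung, about 1 N to start, 4.6 N at the stop; comes back up when released. It counts as pressed beyond 0.002.
- up_key (a joint): How far the rear of the two small round setting keys (11 mm across, standing 4 mm above the ledge) is pressed, m: 0 up, 0.003 down; as soft as the start key. Its centre lies 72 mm to the left (+y) of the start key's centre and 11 mm further back.
- down_key (a joint): The same for the front one of the two setting keys. Its centre lies 72 mm to the left of the start key's centre and 11 mm further forward.
- lid_1 (a joint): Opening angle of lid 1 (leftmost), rad: 0 shut flat, about 1.6 upright, 2.1 its stop. A 20 mm disc, 4 mm thick, with a thumb tab; 26 mm from hinge to tab end. The hinge is on the left (+y) of its tube, 12 mm from the tube's axis, 4 mm below the shut lid's upper face, so it swings over to the right (-y) to shut. Stiff (0.010 N m), no spring: it stays where it is left.
- tube_1_rim (a point): Centre of the rim of tube 1, 5 mm below the upper face of its shut lid; axes as row_first. The tubes (17 mm across) sit with 1.5 N of friction in their holes and rise if pulled.
- lid_2 (a joint): Opening angle of lid 2, rad. As lid 1.
- tube_2_rim (a point): Centre of the rim of tube 2, 5 mm below the upper face of its shut lid; axes as row_first. The tubes (17 mm across) sit with 1.5 N of friction in their holes and rise if pulled.
- lid_3 (a joint): Opening angle of lid 3, rad. As lid 1.
- tube_3_rim (a point): Centre of the rim of tube 3, 5 mm below the upper face of its shut lid; axes as row_first. The tubes (17 mm across) sit with 1.5 N of friction in their holes and rise if pulled.
- lid_4 (a joint): Opening angle of lid 4, rad. As lid 1.
- tube_4_rim (a point): Centre of the rim of tube 4, 5 mm below the upper face of its shut lid; axes as row_first. The tubes (17 mm across) sit with 1.5 N of friction in their holes and rise if pulled.
- lid_5 (a joint): Opening angle of lid 5 (rightmost), rad. As lid 1.
- tube_5_rim (a point): Centre of the rim of tube 5, 5 mm below the upper face of its shut lid; axes as row_first. The tubes (17 mm across) sit with 1.5 N of friction in their holes and rise if pulled.
- bottle_control: Bystander: brown reagent bottle, 34 mm across, 62 mm high, loose, beside the heater, left. Origin: centre of its underside.
- bottle_buffer: Bystander: white reagent bottle, 51 mm across, 98 mm high, loose, behind the heater. Origin: centre of its underside.
- loose_tube: Bystander: capped blood tube lying down, 107 mm long, 18 mm thick, loose, in front of the heater. Origin: centre of its underside.
- petri_dish_0: Bystander: closed culture dish, 64 mm across, 6 mm high, loose, beside the heater, right. Origin: centre of its underside.
- cap_a: Bystander: push cap, 17 mm across, 20 mm high, loose, in front of the heater, right. Origin: centre of its underside.
- cap_b: Bystander: push cap, 17 mm across, 20 mm high, loose, in front of the heater, right. Origin: centre of its underside.

How it is judged:
On the way, in this order (a step that is already met when the one before it is completed fails the run):
1. lid 1 of the row is shut (below 0.15 rad) (value of joint lid_1 below 0.15 rad), for 0.03 s.
2. lid 2 of the row is shut (below 0.15 rad) (value of joint lid_2 below 0.15 rad), for 0.03 s.
3. lid 3 of the row is shut (below 0.15 rad) (value of joint lid_3 below 0.15 rad), for 0.03 s.
4. lid 4 of the row is shut (below 0.15 rad) (value of joint lid_4 below 0.15 rad), for 0.03 s.
5. lid 5 of the row is shut (below 0.15 rad) (value of joint lid_5 below 0.15 rad), for 0.03 s.
6. the start key is pressed down (beyond 2 mm) (value of joint start_key above 0.002 m), for 0.05 s.
At the end, for the whole second after the job is handed in: All five lids lie shut (each below 0.15 rad), the tubes still sit in their holes (within 6 mm), and the start key has been pressed and is up again (less than 1 mm down) (value of joint each of lid_1, lid_2, lid_3, lid_4, lid_5 below 0.15 rad and value of joint start_key below 0.001 m and distance of each of tube_1_rim, tube_2_rim, tube_3_rim, tube_4_rim, tube_5_rim from where it was at the start of the episode below 0.006 m); the robot touches nothing.
It fails at once if the start key is pressed (beyond 1.5 mm) while a lid stands open (above 0.15 rad) (value of joint start_key above 0.0015 m and value of joint any of lid_1, lid_2, lid_3, lid_4, lid_5 above 0.15 rad).
It fails at once if a tube is pulled up more than 6 mm (distance of any of tube_1_rim, tube_2_rim, tube_3_rim, tube_4_rim, tube_5_rim from where it was at the start of the episode above 0.006 m).
It fails at once if a small setting key is pressed (beyond 1.5 mm) (value of joint any of up_key, down_key above 0.0015 m).
It fails at once if the fingers bear on the heater or its tubes with more than 40 N (contact force between the fingers and heater above 40 N).
It fails at once if a bystander is moved by more than 20 mm (distance of any of bottle_control, bottle_buffer, loose_tube, petri_dish_0, cap_a, cap_b from where it was at the start of the episode above 0.02 m).
It also fails if it takes over 48 s, if anything falls off the work surface, if the arm or the gripper's body presses on something with over 40 N, if the wrist force passes 120 N, or if a joint passes its speed limit or range.

## Working session

There is one attempt and no reset: what is moved stays moved. The work goes in short steps, Python scripts to look and compute and a tool call to move; the robot and the scene stay as the last step left them, time stands still between calls to the robot, and variables do not carry over. Pictures are saved under pics/ and viewed, at most 12 in all, crops included, and the job is handed in when it is done.

Besides the shell and the picture viewer there is one more tool, called after "Request:" by a JSON object that holds its "method" and its "body", one argument or row to a line. apply_moves: Moves the arm, as the interface text tells. Its arguments: {"type":"object","properties":{"rows":{"type":"array","items":{"type":"array","items":{"type":"number"}}},"claw":{"type":"number"},"newtons":{"type":"number"}},"required":["rows"]}

```bash
mkdir -p pics; cat > h.py <<'E'
import numpy as np, cv2
from bench import r
from scipy.spatial.transform import Rotation as R
def rot(a):
    a=np.array(a,float)
    return a if a.shape==(3,3) else (R.from_quat(a).as_matrix() if a.size==4 else R.from_rotvec(a).as_matrix())
def ray(f,p):
    K=np.array(f["intrinsics"]);d=np.linalg.inv(K)@[p[0],p[1],1]
    return np.array(f["eye"]),rot(f["attitude"])@[d[0],-d[1],-d[2]]
def atz(f,p,z):
    e,d=ray(f,p);return e+d*(z-e[2])/d[2]
def save(f,n,crop=None,s=1):
    im=f["pixels"][:,:,::-1]
    if crop: im=im[crop[1]:crop[3],crop[0]:crop[2]]
    cv2.imwrite("pics/"+n,cv2.resize(im,None,fx=s,fy=s))
E
python3 - <<'E'
from h import *
Z=dict(row_first=.097,row_last=.097,start_key_top=.05,heater=0,bottle_control=0,bottle_buffer=0,loose_tube=0,petri_dish_0=0,cap_a=0)
ims=[]
for c in("scene","side"):
    f=r.grab_frame(c);ims.append(f["pixels"]);save(f,c+"0.png")
    print(c,{k:np.shape(v) for k,v in f.items()},f["eye"],f["attitude"])
    for k,z in Z.items():
        for o in r.landmark_of(f,k)[:3]:print(k,round(o["conf"],2),np.round(o["point"]),atz(f,o["point"],z).round(4))
o=r.get_obs();print({k:np.round(v,3) for k,v in o.items()})
E
```

```text
scene {'pixels': (480, 640, 3), 'intrinsics': (3, 3), 'eye': (3,), 'attitude': (3,), 'shot': ()} [ 0.04443757 -0.60211012  0.58711335] [ 0.95273687 -0.32801936 -0.64412578]
row_first 0.81 [326. 202.] [0.5971 0.0718 0.097 ]
row_last 0.78 [361. 225.] [ 0.5914 -0.0337  0.097 ]
start_key_top 0.66 [334. 263.] [ 0.5196 -0.041   0.05  ]
heater 0.81 [335. 256.] [0.5813 0.0289 0.    ]
bottle_buffer 0.85 [376. 229.] [0.7106 0.0458 0.    ]
loose_tube 0.61 [265. 267.] [0.4576 0.0888 0.    ]
loose_tube 0.18 [325. 202.] [0.7035 0.2066 0.    ]
petri_dish_0 0.54 [310. 307.] [ 0.4508 -0.0596  0.    ]
cap_a 0.66 [309. 306.] [ 0.4509 -0.0545  0.    ]
cap_a 0.55 [296. 285.] [0.4688 0.0041 0.    ]
side {'pixels': (480, 640, 3), 'intrinsics': (3, 3), 'eye': (3,), 'attitude': (3,), 'shot': ()} [0.17243108 0.64357949 0.41952192] [ 0.38348784 -1.44888419 -2.253135  ]
row_first 0.84 [275. 241.] [0.6005 0.071  0.097 ]
row_last 0.84 [315. 225.] [ 0.5784 -0.0276  0.097 ]
start_key_top 0.45 [347. 253.] [ 0.5155 -0.0361  0.05  ]
heater 0.74 [303. 280.] [0.5802 0.0147 0.    ]
heater 0.45 [273. 241.] [ 0.7324 -0.098
[... 162 characters left out ...]
 0.    ]
petri_dish_0 0.66 [357. 256.] [ 0.5374 -0.1252  0.    ]
cap_a 0.64 [382. 284.] [ 0.4461 -0.0431  0.    ]
cap_a 0.49 [362. 289.] [ 0.4705 -0.0103  0.    ]
{'clock': np.float64(1.0), 'joints': array([ 1.222,  0.477,  0.022,  1.555, -0.012,  1.109, -0.083]), 'qvel': array([-0.   ,  0.001,  0.002,  0.001,  0.   , -0.001,  0.001]), 'tau': array([ 1.0000e-03, -5.9634e+01,  1.6070e+00, -2.8155e+01,  1.2000e-02,
        2.0000e-03, -0.0000e+00]), 'tcp_pos': array([ 0.161, -0.656,  0.231]), 'orientation': array([3.119, 0.377, 0.   ]), 'contact_force': array([-0.229,  1.506,  0.44 ]), 'moment': array([-0.005,  0.047, -0.069]), 'gripper_force': np.float64(0.0), 'grip_width': np.float64(0.085)}
```

```bash
python3 - <<'E'
import cv2,numpy as np
a=cv2.imread("pics/scene0.png")[150:350,210:460];b=cv2.imread("pics/side0.png")[180:360,170:420]
a=cv2.resize(a,None,fx=1.6*2,fy=3.2,interpolation=cv2.INTER_CUBIC)[:590];cv2.imwrite("pics/a.png",a[:, :800])
cv2.imwrite("pics/b.png",cv2.resize(b,(800,576),interpolation=cv2.INTER_CUBIC))
E
```

```text
(no output)
```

View pics/a.png

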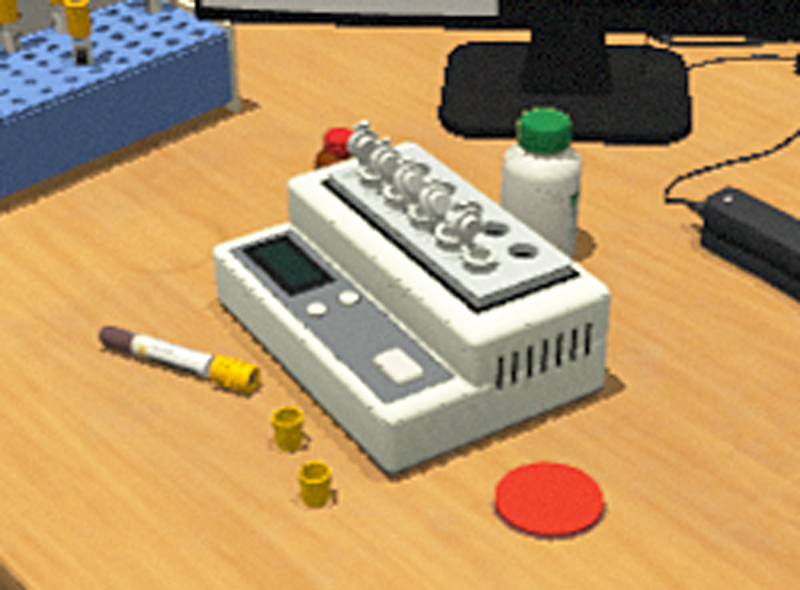

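View pics/b.png

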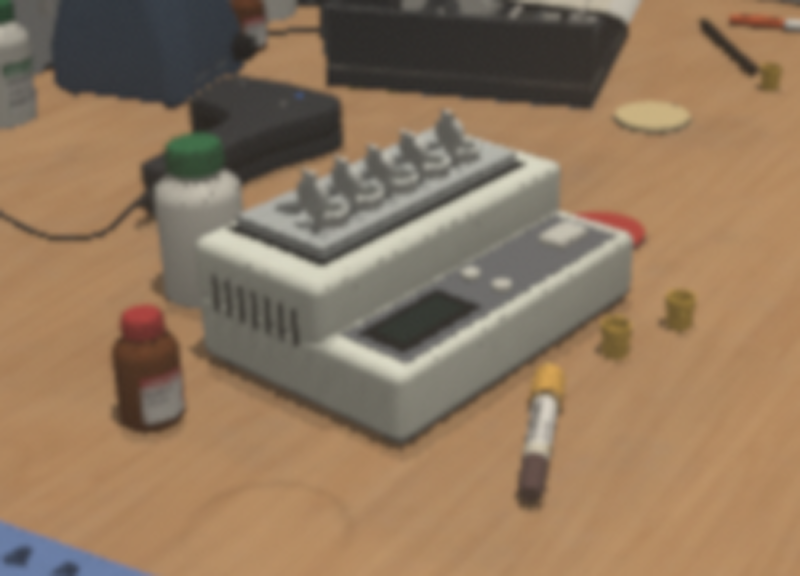

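The heater stands clear, turned about -8°. The lids are upright along the row at about (0.60, 0.07) to (0.585, -0.03), and the key is near (0.518, -0.038). There's free space to approach from the front right. Next I compute moves to a viewpoint.

```bash
cat >> h.py <<'E'
def yawmat(y): return R.from_euler('z',y,degrees=True).as_matrix()@np.diag([1,-1,-1.])
def plan(*wps):
    """waypoints (x,y,z,yaw deg) -> rows relative to the present pose"""
    o=r.get_obs();p=np.array(o["tcp_pos"]);M=rot(o["orientation"])
    print("at",p.round(4),"clock",round(float(o["clock"]),2),"F",np.round(o["contact_force"],1))
    for w in wps:
        d=M.T@(np.array(w[:3])-p)/.25;t=R.from_matrix(M.T@yawmat(w[3])).as_rotvec()/(np.pi/2)
        print(w,d.round(4),t.round(3))
E
python3 -c "
from h import *
plan((.30,-.53,.3,5),(.40,-.42,.3,0),(.50,-.1,.3,-8))"
```

```text
at [ 0.161  -0.6555  0.2313] clock 1.0 F [-0.2  1.5  0.4]
(0.3, -0.53, 0.3, 5) [ 0.6598 -0.3551 -0.2747] [ 0.    -0.     0.098]
(0.4, -0.42, 0.3, 0) [ 1.1532 -0.687  -0.2747] [ 0.    -0.     0.153]
(0.5, -0.1, 0.3, -8) [ 1.8469 -1.8347 -0.2747] [ 0.    -0.     0.242]
```

Request:
{"method": "apply_moves", "body": {
  "rows": [
    [0.2, -0.12, -0.07, 0, 0, 0.04],
    [0.4, -0.24, -0.14, 0, 0, 0.08],
    [0.6, -0.36, -0.21, 0, 0, 0.12],
    [0.8, -0.48, -0.27, 0, 0, 0.16],
    [0.95, -0.6, -0.27, 0, 0, 0.2]
  ],
  "claw": 0
}}

```text
clock: 1.62
tcp_pos: [0.3585, -0.4518, 0.3005]
orientation: [3.138, -0.115, 0.004]
contact_force: [0.5, -0.6, -0.2]
grip_width: 0.0001
gripper_force: 0.0
```

```bash
python3 -c "
from h import *
plan((.47,-.2,.3,-8),(.50,-.1,.3,-8),(.54,0.02,.3,-8))"
```

```text
at [ 0.3585 -0.4518  0.3005] clock 1.62 F [ 0.5 -0.6 -0.2]
(0.47, -0.2, 0.3, -8) [ 0.3709 -1.0371  0.0011] [ 0.001 -0.002  0.042]
(0.5, -0.1, 0.3, -8) [ 4.6120e-01 -1.4448e+00  6.0000e-04] [ 0.001 -0.002  0.042]
(0.54, 0.02, 0.3, -8) [ 5.8550e-01 -1.9353e+00  1.0000e-04] [ 0.001 -0.002  0.042]
```

Request:
{"method": "apply_moves", "body": {
  "rows": [
    [0.08, -0.22, 0, 0, 0, 0.02],
    [0.16, -0.44, 0, 0, 0, 0.04],
    [0.24, -0.66, 0, 0, 0, 0.04],
    [0.32, -0.86, 0, 0, 0, 0.04],
    [0.36, -1.0, 0, 0, 0, 0.04]
  ]
}}

```text
clock: 2.25
tcp_pos: [0.4651, -0.2077, 0.2991]
orientation: [-3.134, 0.209, -0.001]
contact_force: [0.7, -1.0, -0.4]
grip_width: 0.0005
gripper_force: 0.0
```

Request:
{"method": "apply_moves", "body": {
  "rows": [
    [0.05, -0.2, 0, 0, 0, 0],
    [0.1, -0.4, 0, 0, 0, 0],
    [0.15, -0.6, 0, 0, 0, 0],
    [0.15, -0.7, 0, 0, 0, 0],
    [0.15, -0.7, 0, 0, 0, 0]
  ]
}}

```text
clock: 2.88
tcp_pos: [0.5251, -0.0399, 0.2989]
orientation: [-3.134, 0.207, -0.0]
contact_force: [-0.6, -0.9, 0.1]
grip_width: -0.0001
gripper_force: 0.0
```

```bash
python3 - <<'E'
from h import *
Z=dict(row_first=.097,row_last=.097,start_key_top=.05,heater=0,tube_3_rim=.092,up_key=.049)
f=r.grab_frame("wrist");save(f,"w1.png");print(f["eye"])
for k,z in Z.items():
    for o in r.landmark_of(f,k)[:5]:print(k,round(o["conf"],2),np.round(o["point"]),atz(f,o["point"],z).round(4))
for o in r.search_frame(f,"lid_1")[:6]:print(o)
plan()
E
```

```text
[ 0.59406982 -0.04975274  0.4419429 ]
row_first 0.86 [175. 146.] [0.6004 0.0749 0.097 ]
row_last 0.78 [297. 147.] [ 0.5851 -0.035   0.097 ]
start_key_top 0.96 [311. 202.] [ 0.5242 -0.0401  0.05  ]
heater 0.71 [252. 158.] [0.5762 0.0232 0.    ]
heater 0.32 [297. 145.] [ 0.5844 -0.031   0.    ]
tube_3_rim 0.81 [236. 148.] [0.5906 0.0206 0.092 ]Traceback (most recent call last):
  File "<stdin>", line 5, in <module>
ValueError: it knows: bottle_buffer, bottle_control, cap, heater, loose_tube, petri_dish, row_first, row_last, start_key_top, tube_1_rim, tube_2_rim, tube_3_rim, tube_4_rim, tube_5_rim
```

View pics/w1.png

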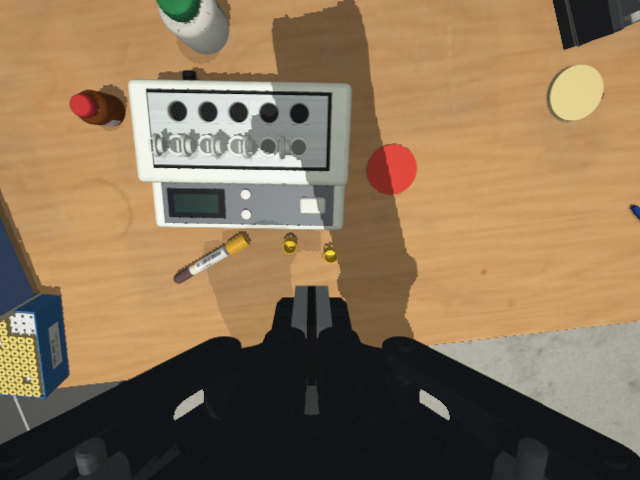

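The wrist view confirms the row from (175,146) to (297,147) px, i.e. (0.600, 0.0745) to (0.585, -0.035). The start key is at (311,203) px. The tool is already aligned. I'll fold the lids in two passes: first high at z≈0.108, so the hinges see little force, then low to shut them.

```bash
python3 -c "
from h import *
plan((.607,.126,.15,-7.8),(.607,.126,.108,-7.8),(.583,-.049,.108,-7.8))"
```

```text
at [ 0.5247 -0.0437  0.2988] clock 3.17 F [-0.1  0.3 -0. ]
(0.607, 0.126, 0.15, -7.8) [ 0.2324 -0.7182  0.5949] [ 0.     0.    -0.002]
(0.607, 0.126, 0.108, -7.8) [ 0.2324 -0.7183  0.7629] [ 0.     0.    -0.002]
(0.583, -0.049, 0.108, -7.8) [ 0.2341 -0.0117  0.7632] [ 0.     0.    -0.002]
```

Request:
{"method": "apply_moves", "body": {
  "rows": [
    [0.08, -0.23, 0, 0, 0, 0],
    [0.16, -0.46, 0.05, 0, 0, 0],
    [0.23, -0.66, 0.15, 0, 0, 0],
    [0.232, -0.718, 0.38, 0, 0, 0],
    [0.232, -0.718, 0.595, 0, 0, 0]
  ]
}}

```text
clock: 3.8
tcp_pos: [0.607, 0.1291, 0.1485]
orientation: [-3.133, 0.211, -0.001]
contact_force: [0.1, -0.5, -0.2]
grip_width: -0.0
gripper_force: 0.0
```

Request:
{"method": "apply_moves", "body": {
  "rows": [
    [0, 0, 0, 0, 0, 0],
    [0, 0, 0.08, 0, 0, 0],
    [0, 0, 0.16, 0, 0, 0],
    [0, 0, 0.168, 0, 0, 0],
    [0, 0, 0.168, 0, 0, 0]
  ]
}}

```text
clock: 4.42
tcp_pos: [0.607, 0.1277, 0.1085]
orientation: [-3.134, 0.214, -0.001]
contact_force: [-0.0, 0.2, 0.4]
grip_width: 0.0001
gripper_force: 0.0
```

```bash
python3 -c "
from h import *
f=r.grab_frame('side');save(f,'s2.png',(170,150,370,300),4)
plan((.607,.126,.108,-7.8),(.583,-.049,.108,-7.8))"
```

```text
at [0.6072 0.1279 0.1088] clock 4.47 F [ 0.1  0.9 -0.5]
(0.607, 0.126, 0.108, -7.8) [0.0001 0.0077 0.0032] [-0.    -0.001 -0.   ]
(0.583, -0.049, 0.108, -7.8) [1.000e-04 7.142e-01 2.900e-03] [-0.    -0.001 -0.   ]
```

View pics/s2.png

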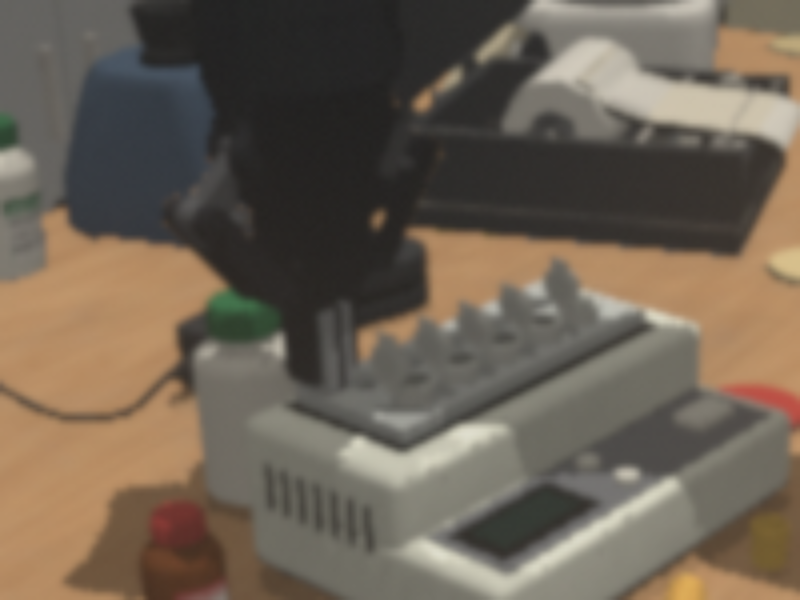

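The fingertips stand just left of lid 1 (about 330,385 px in the crop) and in line with the row. Now the high pass.

Request:
{"method": "apply_moves", "body": {
  "rows": [
    [0, 0.05, 0, 0, 0, 0],
    [0, 0.1, 0, 0, 0, 0],
    [0, 0.15, 0, 0, 0, 0],
    [0, 0.2, 0, 0, 0, 0],
    [0, 0.25, 0, 0, 0, 0]
  ]
}}

```text
clock: 5.1
tcp_pos: [0.5981, 0.0649, 0.1082]
orientation: [-3.134, 0.214, -0.0]
contact_force: [0.3, 0.9, -0.7]
grip_width: -0.0001
gripper_force: 0.3
```

Request:
{"method": "apply_moves", "body": {
  "rows": [
    [0, 0.05, 0, 0, 0, 0],
    [0, 0.1, 0, 0, 0, 0],
    [0, 0.15, 0, 0, 0, 0],
    [0, 0.2, 0, 0, 0, 0],
    [0, 0.25, 0, 0, 0, 0]
  ]
}}

```text
clock: 5.72
tcp_pos: [0.5895, 0.003, 0.108]
orientation: [3.134, -0.214, -0.0]
contact_force: [0.2, 1.4, -0.2]
grip_width: 0.0001
gripper_force: 0.3
```

Request:
{"method": "apply_moves", "body": {
  "rows": [
    [0, 0.05, 0, 0, 0, 0],
    [0, 0.1, 0, 0, 0, 0],
    [0, 0.15, 0, 0, 0, 0],
    [0, 0.2, 0, 0, 0, 0],
    [0, 0.22, 0, 0, 0, 0]
  ]
}}

```text
clock: 6.35
tcp_pos: [0.5821, -0.0521, 0.108]
orientation: [3.134, -0.216, -0.0]
contact_force: [0.1, 0.9, -1.0]
grip_width: -0.0
gripper_force: 0.0
```

```bash
python3 -c "
from h import *
f=r.grab_frame('side');save(f,'s3.png',(170,150,370,300),4)
plan((.583,-.049,.145,-7.8),(.607,.126,.145,-7.8),(.607,.126,.098,-7.8))"
```

```text
at [ 0.582  -0.0523  0.108 ] clock 6.4 F [-0.   0.2  0.1]
(0.583, -0.049, 0.145, -7.8) [ 0.002  -0.0137 -0.1481] [ 0.001  0.    -0.001]
(0.607, 0.126, 0.145, -7.8) [ 0.0009 -0.7202 -0.1486] [ 0.001  0.    -0.001]
(0.607, 0.126, 0.098, -7.8) [ 0.0009 -0.7204  0.0394] [ 0.001  0.    -0.001]
```

View pics/s3.png

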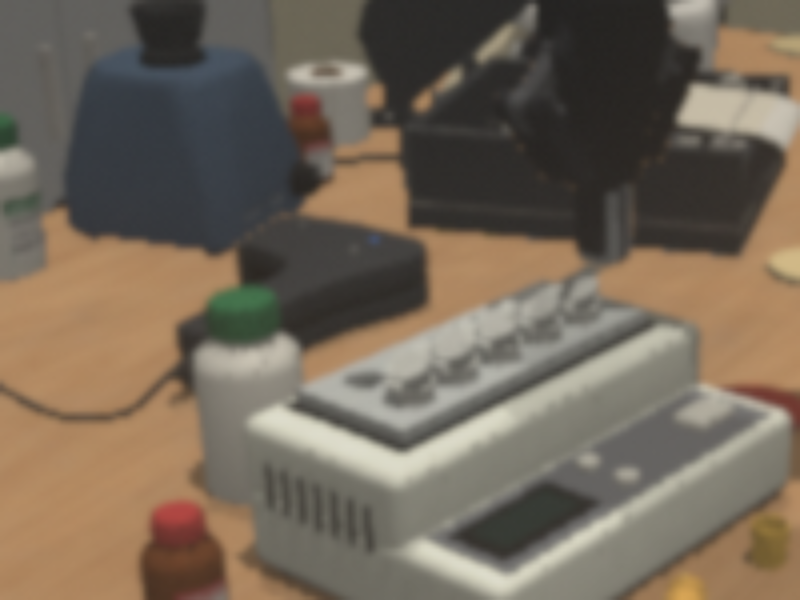

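All five lids are half folded at a similar angle. Next I return above them and make the low pass.

Request:
{"method": "apply_moves", "body": {
  "rows": [
    [0, 0, -0.148, 0, 0, 0],
    [0, -0.2, -0.148, 0, 0, 0],
    [0, -0.4, -0.148, 0, 0, 0],
    [0, -0.6, -0.148, 0, 0, 0],
    [0.001, -0.72, -0.148, 0, 0, 0]
  ]
}}

```text
clock: 7.02
tcp_pos: [0.6067, 0.1317, 0.1453]
orientation: [-3.133, 0.208, -0.0]
contact_force: [-0.2, -0.8, -0.4]
grip_width: -0.0002
gripper_force: 0.0
```

Request:
{"method": "apply_moves", "body": {
  "rows": [
    [0, 0, 0, 0, 0, 0],
    [0, 0, 0.09, 0, 0, 0],
    [0, 0, 0.18, 0, 0, 0],
    [0, 0, 0.188, 0, 0, 0],
    [0, 0, 0.188, 0, 0, 0]
  ]
}}

```text
clock: 7.65
tcp_pos: [0.6073, 0.1271, 0.0986]
orientation: [3.134, -0.215, 0.001]
contact_force: [0.1, 0.2, 0.6]
grip_width: -0.0004
gripper_force: 0.0
```

Request:
{"method": "apply_moves", "body": {
  "rows": [
    [0, 0.04, 0, 0, 0, 0],
    [0, 0.08, 0, 0, 0, 0],
    [0, 0.12, 0, 0, 0, 0],
    [0, 0.16, 0, 0, 0, 0],
    [0, 0.2, 0, 0, 0, 0]
  ]
}}

```text
clock: 8.28
tcp_pos: [0.6002, 0.0775, 0.0983]
orientation: [-3.134, 0.214, -0.001]
contact_force: [0.2, 0.3, -0.2]
grip_width: 0.0
gripper_force: 0.2
```

Request:
{"method": "apply_moves", "body": {
  "rows": [
    [0, 0.04, 0, 0, 0, 0],
    [0, 0.08, 0, 0, 0, 0],
    [0, 0.12, 0, 0, 0, 0],
    [0, 0.16, 0, 0, 0, 0],
    [0, 0.2, 0, 0, 0, 0]
  ]
}}

```text
clock: 8.9
tcp_pos: [0.5934, 0.0282, 0.0981]
orientation: [-3.134, 0.214, -0.0]
contact_force: [-0.7, 1.7, 1.0]
grip_width: 0.0004
gripper_force: 0.3
```

Request:
{"method": "apply_moves", "body": {
  "rows": [
    [0, 0.04, 0, 0, 0, 0],
    [0, 0.08, 0, 0, 0, 0],
    [0, 0.12, 0, 0, 0, 0],
    [0, 0.16, 0, 0, 0, 0],
    [0, 0.2, 0, 0, 0, 0]
  ]
}}

```text
clock: 9.52
tcp_pos: [0.5865, -0.0215, 0.098]
orientation: [-3.134, 0.214, -0.0]
contact_force: [-1.0, 1.9, 1.4]
grip_width: -0.0
gripper_force: 0.6
```

Request:
{"method": "apply_moves", "body": {
  "rows": [
    [0, 0.04, 0, 0, 0, 0],
    [0, 0.08, 0, 0, 0, 0],
    [0, 0.12, 0, 0, 0, 0],
    [0, 0.15, 0, 0, 0, 0],
    [0, 0.15, 0, 0, 0, 0]
  ]
}}

```text
clock: 10.15
tcp_pos: [0.5813, -0.0591, 0.0979]
orientation: [3.134, -0.216, -0.0]
contact_force: [-0.3, 0.2, -0.3]
grip_width: -0.0001
gripper_force: 0.0
```

```bash
python3 -c "
from h import *
f=r.grab_frame('side');save(f,'s4.png',(250,190,350,265),8)
f=r.grab_frame('scene')
for o in r.landmark_of(f,'start_key_top')[:1]:print(o['conf'],atz(f,o['point'],.05))
plan((.521,-.0395,.145,-7.8),(.521,-.0395,.06,-7.8))"
```

```text
0.5 [ 0.51370312 -0.04141341  0.05      ]
at [ 0.5815 -0.0576  0.0981] clock 10.3 F [-0.8  0.3 -0.1]
(0.521, -0.0395, 0.145, -7.8) [-0.2497 -0.039  -0.1877] [-0. -0.  0.]
(0.521, -0.0395, 0.06, -7.8) [-0.2497 -0.0389  0.1523] [-0. -0.  0.]
```

View pics/s4.png

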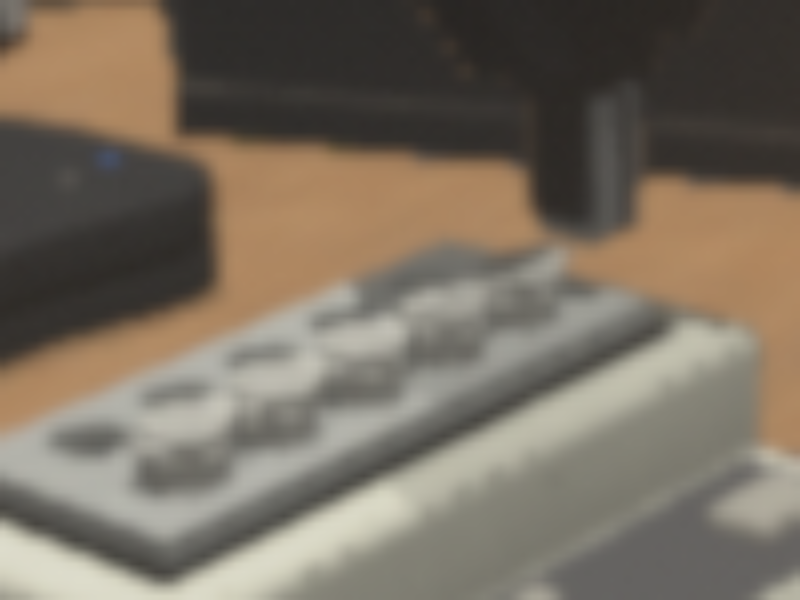

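Lids 1–4 look flat, but lid 5 (about 530,280 px) may still be tilted. I'll raise the arm and look from near.

Request:
{"method": "apply_moves", "body": {
  "rows": [
    [0, 0.02, -0.15, 0, 0, 0],
    [0, 0.02, -0.3, 0, 0, 0],
    [-0.2, 0.02, -0.35, 0, 0, 0],
    [-0.4, 0.02, -0.35, 0, 0, 0],
    [-0.4, 0.02, -0.35, 0, 0, 0]
  ]
}}

```text
clock: 10.92
tcp_pos: [0.4781, -0.0489, 0.1853]
orientation: [3.133, -0.211, -0.004]
contact_force: [-0.1, -0.1, -0.0]
grip_width: 0.0001
gripper_force: 0.0
```

```bash
python3 - <<'E'
from h import *
f=r.grab_frame('scene');g=r.grab_frame('wrist');s=r.grab_frame('side')
for q in(f,g):
    for o in r.landmark_of(q,'start_key_top')[:1]:print(o['conf'],np.round(o['point']),atz(q,o['point'],.05))
K=np.array(g['intrinsics']);Rm=rot(g['attitude'])
def pix(p):
    d=Rm.T@(np.array(p)-g['eye']);u=K@[d[0],-d[1],-d[2]];return (u[:2]/u[2]).astype(int)
a,b=pix((.6,.0745,.097)),pix((.585,-.035,.097));c=(a+b)//2;print(a,b)
big=lambda im,w,h:cv2.resize(im[:,:,::-1],(w,h),interpolation=cv2.INTER_CUBIC)
x0=max(0,c[0]-100);y0=max(0,c[1]-37)
out=np.vstack([big(g['pixels'][y0:y0+75,x0:x0+200],800,300),np.hstack([big(f['pixels'][185:260,310:410],400,300),big(s['pixels'][190:265,250:350],400,300)])])
cv2.imwrite('pics/c5.png',out);plan()
E
```

```text
0.44 [333. 264.] [ 0.51675698 -0.04133373  0.05      ]
0.92 [289. 176.] [ 0.52178557 -0.03893214  0.05      ]
[71 76] [261  77]
at [ 0.483  -0.0493  0.1857] clock 11.18 F [0.7 0.8 0.3]
```

View pics/c5.png

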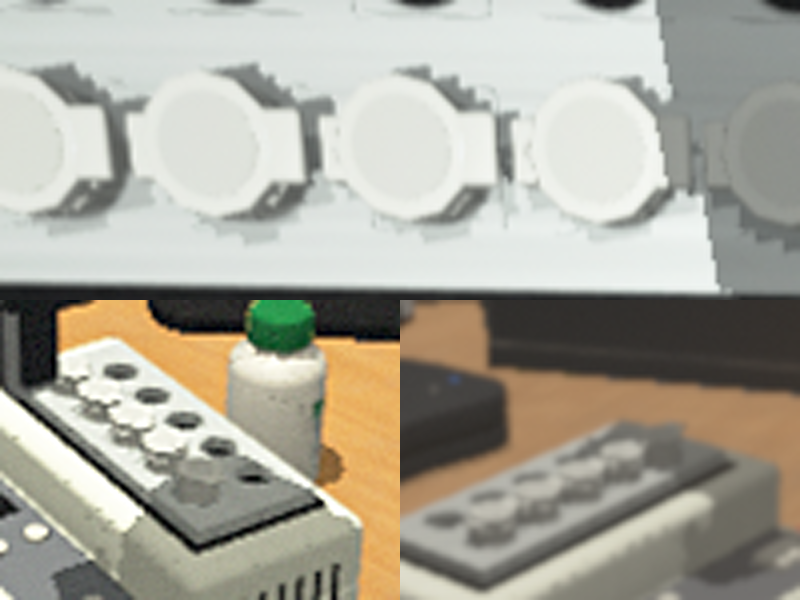

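```bash
python3 - <<'E'
from h import *
g=r.grab_frame('wrist');s=r.grab_frame('side')
big=lambda im:np.clip(cv2.resize(im[:,:,::-1],(400,400),interpolation=cv2.INTER_CUBIC)*1.6,0,255)
cv2.imwrite('pics/d6.png',np.hstack([big(g['pixels'][52:102,226:276]),big(s['pixels'][205:245,290:330])]))
E
```

```text
[ WARN:0@0.892] global loadsave.cpp:1063 imwrite_ Unsupported depth image for selected encoder is fallbacked to CV_8U.
```

View pics/d6.png

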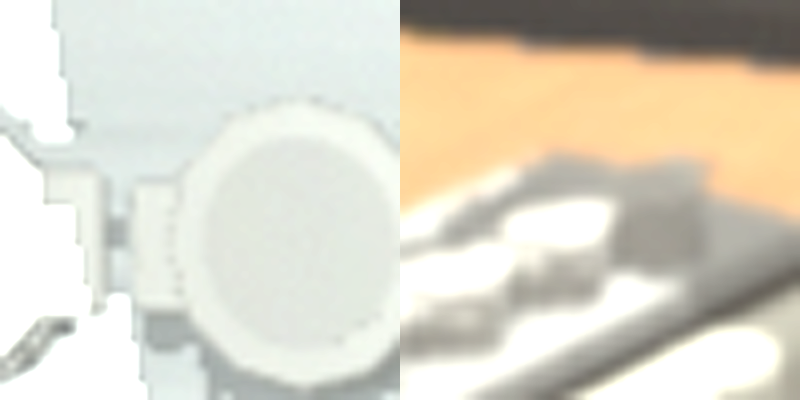

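Lid 5's free end may be slightly raised in the side view, so I'll repeat the low sweep over it.

```bash
python3 -c "
from h import *
plan((.590,.001,.186,-7.8),(.590,.001,.0977,-7.8),(.580,-.07,.0977,-7.8))"
```

```text
at [ 0.4827 -0.0493  0.1855] clock 11.28 F [ 0.2 -0.5  1.3]
(0.59, 0.001, 0.186, -7.8) [ 0.398  -0.2577 -0.0019] [-0. -0. -0.]
(0.59, 0.001, 0.0977, -7.8) [ 0.3979 -0.2575  0.3513] [-0. -0. -0.]
(0.58, -0.07, 0.0977, -7.8) [0.3968 0.0293 0.3512] [-0. -0. -0.]
```

Request:
{"method": "apply_moves", "body": {
  "rows": [
    [0.2, -0.13, 0, 0, 0, 0],
    [0.398, -0.257, 0, 0, 0, 0],
    [0.398, -0.257, 0, 0, 0, 0],
    [0.398, -0.257, 0.15, 0, 0, 0],
    [0.398, -0.257, 0.29, 0, 0, 0]
  ]
}}

```text
clock: 11.9
tcp_pos: [0.5889, 0.0001, 0.1119]
orientation: [3.134, -0.215, -0.0]
contact_force: [0.0, -0.1, 0.1]
grip_width: 0.0002
gripper_force: 0.0
```

Request:
{"method": "apply_moves", "body": {
  "rows": [
    [0, 0, 0, 0, 0, 0],
    [0, 0, 0.02, 0, 0, 0],
    [0, 0, 0.04, 0, 0, 0],
    [0, 0, 0.061, 0, 0, 0],
    [0, 0, 0.061, 0, 0, 0]
  ]
}}

```text
clock: 12.52
tcp_pos: [0.589, 0.0006, 0.0978]
orientation: [3.134, -0.214, -0.0]
contact_force: [-0.3, -0.2, 0.1]
grip_width: -0.0003
gripper_force: 0.0
```

Request:
{"method": "apply_moves", "body": {
  "rows": [
    [0, 0.03, 0, 0, 0, 0],
    [0, 0.06, 0, 0, 0, 0],
    [0, 0.09, 0, 0, 0, 0],
    [0, 0.12, 0, 0, 0, 0],
    [0, 0.15, 0, 0, 0, 0]
  ]
}}

```text
clock: 13.15
tcp_pos: [0.5838, -0.0372, 0.0978]
orientation: [3.134, -0.214, -0.0]
contact_force: [-0.9, -0.6, 0.0]
grip_width: 0.0003
gripper_force: 0.2
```

Request:
{"method": "apply_moves", "body": {
  "rows": [
    [0, 0.03, 0, 0, 0, 0],
    [0, 0.06, 0, 0, 0, 0],
    [0, 0.09, 0, 0, 0, 0],
    [0, 0.12, 0, 0, 0, 0],
    [0, 0.15, 0, 0, 0, 0]
  ]
}}

```text
clock: 13.78
tcp_pos: [0.5787, -0.0741, 0.0978]
orientation: [3.134, -0.214, -0.0]
contact_force: [0.2, -1.4, -0.8]
grip_width: 0.0
gripper_force: 0.0
```

Request:
{"method": "apply_moves", "body": {
  "rows": [
    [0, 0, -0.15, 0, 0, 0],
    [0, 0, -0.3, 0, 0, 0],
    [0, 0.1, -0.4, 0, 0, 0],
    [0, 0.3, -0.4, 0, 0, 0],
    [-0.15, 0.4, -0.4, 0, 0, 0]
  ]
}}

```text
clock: 14.4
tcp_pos: [0.5289, -0.171, 0.1982]
orientation: [3.133, -0.218, 0.004]
contact_force: [-1.2, -0.5, 0.1]
grip_width: 0.0003
gripper_force: 0.0
```

```bash
python3 - <<'E'
from h import *
g=r.grab_frame('wrist');s=r.grab_frame('side');f=r.grab_frame('scene')
K=np.array(g['intrinsics']);Rm=rot(g['attitude'])
def pix(p):
    d=Rm.T@(np.array(p)-g['eye']);u=K@[d[0],-d[1],-d[2]];return (u[:2]/u[2]).astype(int)
c=pix((.587,-.021,.097));print(c);x0,y0=np.maximum(c-[50,37],0)
big=lambda im:np.clip(cv2.resize(im[:,:,::-1],(400,300),interpolation=cv2.INTER_CUBIC)*1.1,0,255).astype(np.uint8)
cv2.imwrite('pics/e7.png',np.vstack([np.hstack([big(g['pixels'][y0:y0+75,x0:x0+100]),big(s['pixels'][205:250,280:340])]),np.hstack([big(f['pixels'][185:260,310:410]),big(f['pixels'][205:250,330:390])])]))
plan((.521,-.0395,.185,-7.8),(.521,-.0395,.06,-7.8))
E
```

```text
[ 73 185]
at [ 0.5261 -0.1697  0.1977] clock 14.55 F [ 0.6 -0.4 -0. ]
(0.521, -0.0395, 0.185, -7.8) [-0.093  -0.5129  0.0502] [ 0.001  0.001 -0.002]
(0.521, -0.0395, 0.06, -7.8) [-0.0924 -0.5135  0.5502] [ 0.001  0.001 -0.002]
```

View pics/e7.png

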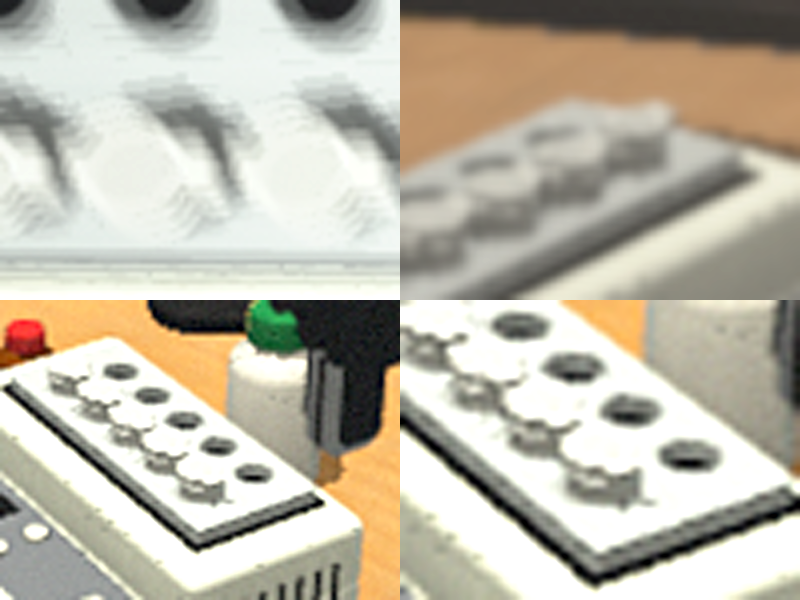

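All five lids lie flat and in line. Now the start key.

Request:
{"method": "apply_moves", "body": {
  "rows": [
    [-0.05, -0.22, 0, 0, 0, 0],
    [-0.1, -0.44, 0.03, 0, 0, 0],
    [-0.105, -0.513, 0.05, 0, 0, 0],
    [-0.105, -0.513, 0.2, 0, 0, 0],
    [-0.105, -0.513, 0.35, 0, 0, 0]
  ]
}}

```text
clock: 15.18
tcp_pos: [0.5209, -0.0352, 0.11]
orientation: [-3.134, 0.21, -0.004]
contact_force: [0.0, -0.6, -0.3]
grip_width: -0.0001
gripper_force: 0.0
```

Request:
{"method": "apply_moves", "body": {
  "rows": [
    [0, 0, 0, 0, 0, 0],
    [0, 0, 0.1, 0, 0, 0],
    [0, 0, 0.2, 0, 0, 0],
    [0, 0, 0.2, 0, 0, 0],
    [0, 0, 0.2, 0, 0, 0]
  ]
}}

```text
clock: 15.8
tcp_pos: [0.5209, -0.0366, 0.0619]
orientation: [-3.134, 0.213, -0.004]
contact_force: [-0.4, 0.7, 0.3]
grip_width: -0.0
gripper_force: 0.0
```

```bash
python3 - <<'E'
from h import *
s=r.grab_frame('side');f=r.grab_frame('scene')
big=lambda im:cv2.resize(im[:,:,::-1],(400,400),interpolation=cv2.INTER_CUBIC)
cv2.imwrite('pics/f8.png',np.hstack([big(f['pixels'][220:300,290:370]),big(s['pixels'][205:285,300:380])]))
plan((.519,-.0395,.053,-7.8),(.519,-.0395,.0468,-7.8))
E
```

```text
at [ 0.5208 -0.0368  0.0619] clock 15.9 F [-0.1  0.4 -0.4]
(0.519, -0.0395, 0.053, -7.8) [-0.0057  0.0117  0.0354] [-0.    -0.002 -0.   ]
(0.519, -0.0395, 0.0468, -7.8) [-0.0057  0.0117  0.0602] [-0.    -0.002 -0.   ]
```

View pics/f8.png

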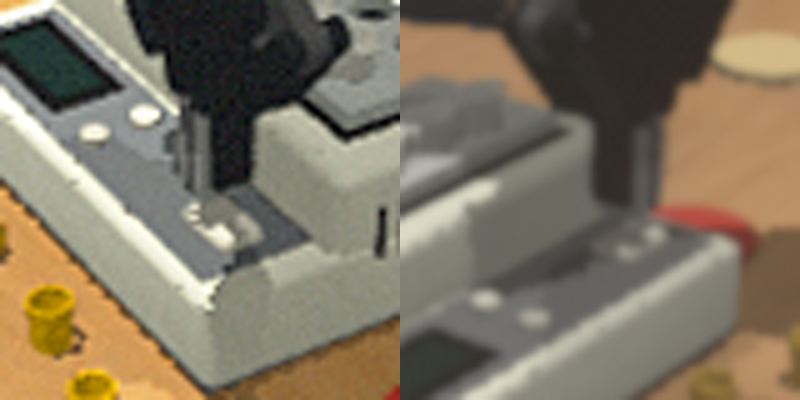

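The fingertips hang over the key (about 220,215 px in the left crop), clear of the housing step. I'll press with a small shift.

Request:
{"method": "apply_moves", "body": {
  "rows": [
    [-0.01, 0.012, 0.02, 0, 0, 0],
    [-0.01, 0.012, 0.04, 0, 0, 0],
    [-0.01, 0.012, 0.052, 0, 0, 0],
    [-0.01, 0.012, 0.06, 0, 0, 0],
    [-0.01, 0.012, 0.06, 0, 0, 0]
  ]
}}

```text
clock: 16.52
tcp_pos: [0.5166, -0.0401, 0.0471]
orientation: [3.132, -0.214, -0.001]
contact_force: [-8.4, -1.9, 25.4]
grip_width: 0.0001
gripper_force: 12.6
```

At 25 N the key is against its stop. Retracting.

Request:
{"method": "apply_moves", "body": {
  "rows": [
    [0, 0, -0.02, 0, 0, 0],
    [0, 0, -0.1, 0, 0, 0],
    [0, 0, -0.3, 0, 0, 0],
    [0, 0, -0.5, 0, 0, 0],
    [0, 0.2, -0.55, 0, 0, 0]
  ]
}}

```text
clock: 17.15
tcp_pos: [0.5129, -0.0855, 0.1864]
orientation: [-3.133, 0.202, -0.011]
contact_force: [1.1, -1.7, -0.4]
grip_width: -0.0001
gripper_force: 0.0
```

Request:
{"method": "apply_moves", "body": {
  "rows": [
    [0, 0.2, 0, 0, 0, 0],
    [0, 0.4, 0, 0, 0, 0],
    [0, 0.4, 0, 0, 0, 0],
    [0, 0.4, 0, 0, 0, 0],
    [0, 0.4, 0, 0, 0, 0]
  ]
}}

```text
clock: 17.77
tcp_pos: [0.4967, -0.1864, 0.1827]
orientation: [-3.134, 0.21, 0.0]
contact_force: [-0.4, 0.6, -0.4]
grip_width: 0.0002
gripper_force: 0.0
```

```bash
python3 - <<'E'
from h import *
s=r.grab_frame('side');f=r.grab_frame('scene')
big=lambda im:cv2.resize(im[:,:,::-1],(400,400),interpolation=cv2.INTER_CUBIC)
cv2.imwrite('pics/g9.png',np.hstack([big(f['pixels'][185:285,300:400]),big(s['pixels'][195:275,270:350])]))
plan()
E
```

```text
at [ 0.4966 -0.1867  0.1828] clock 17.88 F [-0.3  0.3  0.5]
```

View pics/g9.png

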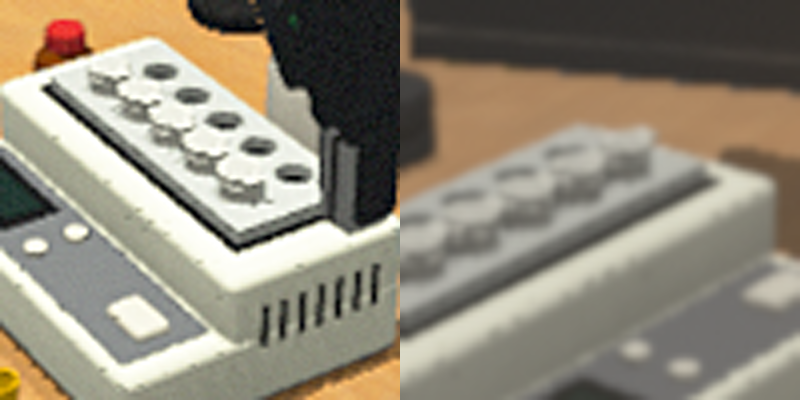

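The key is up and all five lids lie shut.

```bash
python3 -c "
from h import *
print(r.hand_in())"
```

```text
the job is handed in; nothing more can be done
None
```

I folded all five lids shut in order, pressed the start key to its stop and let it come back up, then handed in at about 18 s with the arm clear; no verdict came back. I shut the lids in a high and a low pass, then ran over lid 5 again because it looked slightly raised.

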